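Brush off the locating plate and hold the tube block in its corner

TASK

Use the brush to sweep both broken plastic bits off the steel locating plate onto the bench (do not push them with the fingers or with the block), then put the brush down on the bench clear of the plate. Pick up the aluminium tube block, set it flat on the plate and press it into the corner so that it sits square against both fences at once. Finish still holding it there, pressed firmly against both fences, and leave everything else on the bench where it is.

Things in the scene. Friction and masses are not known exactly. Their poses are not given: they have to be found in the camera images.
- plate: Fixed dark steel locating plate, 160 (x) x 124 (y) x 10 mm, flat on the bench with its top at z = 0.010 m; origin at the centre of its underside. Two bare steel fences stand on it, 18 mm high (tops at z = 0.028 m) and 12 mm thick: the far fence along its +x edge (inner face at local x = +66 mm) and the side fence along its +y edge (inner face at local y = +46 mm). They form a corner at local +x, +y; the -x and -y edges are open.
- far_fence: The fixed steel fence along the plate's +x edge, 12 x 95 x 18 mm, long along the plate's y (local y -60 to +35 mm of the plate; an 11 mm relief gap is left in the corner); origin at the centre of its underside, axes as the plate's.
- side_fence: The fixed steel fence along the plate's +y edge, 131 x 12 x 18 mm, long along the plate's x (local x -78 to +53 mm of the plate); origin at the centre of its underside, axes as the plate's.
- corner (a point): The point on the plate's top where the inner faces of the two fences meet (local +66, +46 mm of the plate, z = 0.010 m); axes as the plate's. The block touches both fences when its two faces lie against them here. Bare metal with ordinary friction: part of a push is lost to the plate and the other fence.
- block: Loose aluminium tube block, a machined rectangular block 60 (x) x 44 (y) x 50 (z) mm with six 12 mm wells open at the top, about 0.2 kg, standing on the bench; origin at the centre of its underside, z up. Either side may go to either fence; held by its upper half, the fingers stay above the fences.
- brush: Loose bench brush standing on its bristles, 78 mm high, about 0.12 kg: a dark bristle pad 26 (x) x 70 (y) x 28 mm high (behaves as a stiff block), a wooden board 30 x 74 x 14 mm on it, and on top an upright wooden grip ridge 16 (x) x 54 (y) mm from z = 42 to 78 mm to be pinched from above across its 16 mm; origin at the centre under the bristles, z up.
- scrap_a_mid (a point): The middle of one broken-off bit of white plastic, L-shaped, 18 x 15 x 12 mm, loose on the plate, free of the fences.
- scrap_b_mid (a point): The middle of the other broken-off bit of white plastic, step-shaped, 16 x 14 x 14 mm, loose on the plate, free of the fences.
- scrap_a: The L-shaped plastic bit, 18 x 15 x 12 mm, about 12 g; origin in its underside.
- scrap_b: The step-shaped plastic bit, 16 x 14 x 14 mm, about 12 g; origin in its underside.
- dish: Bystander: petri dish, 58 mm across, 13 mm high; origin at the centre of its underside.
- vial: Bystander: small vial with an orange cap, 25 x 26 x 60 mm; origin at the centre of its underside.
- pen: Bystander: black marker pen lying on the bench, 13 x 126 x 15 mm; origin at the centre of its underside.

How it is judged:
By the outcome, as a careful person would: the job done as asked, in the order asked, and still so for the second after the job is handed in, while the arm keeps its last pose, push and grip.
It also fails if it takes over 64 s, if anything falls off the work surface, if the arm or the gripper's body presses on something with over 40 N, if the wrist force passes 120 N, or if a joint passes its speed limit or range.

ROBOT

A 6-joint arm with a two-finger parallel gripper is mounted at the origin on a cart in front of the work surface, level with it; the furniture and walls round the work are solid. World frame = base frame: x ahead of the robot, y to its left, z up, the work surface at z = 0. Lengths are in m, angles in rad, forces in N, time in s.
With the tool pointing down it reaches from about 0.35 to 0.85 m from the base axis. Payload 8.1 kg.
Tool frame: the origin (TCP) lies at the very end of the fingers, on their centre line; the grasp point (between the pads) lies 19 mm behind it (bot.grasp_offset is the distance from the TCP to the grasp point, in m); z points along the fingers, y is the line along which they close (so a half turn about z gives the same grasp; the last joint's range is limited). The gripper opens to 85 mm and grips with 20 to 120 N. Pads are 22 mm wide; open, the fingers measure 114 mm over their backs; the gripper's body (76 mm by 85 mm) begins 54 mm behind the grasp point. The pads swing forward as they close: fully open they stand 13 mm farther back than shut.
Start: joints at [1.226, 0.13, 1.488, -0, 1.523, -0.085], TCP at [0.154, 0.58, 0.231] pointing down, gripper open.
Joint ranges: [-2.96, 2.96], [-0.89, 2.26], [0.02, 2.5], [-1.34, 4.48], [0, 2.73], [-2.66, 2.66]. Speed limits (rad/s): [2.39, 2.39, 2.79, 3.14, 3.14, 3.14].

INTERFACE

Orientations are given as a unit quaternion [w, x, y, z].
In Python, from cell import bot gives the robot as it stands. The module is installed in compiled form; this text tells all that it offers. Calls block until the motion is done:
- bot.move_to(position, orientation): joint-space move of the TCP to a pose.
- bot.movel(position, attitude=None, rate=0.15, contact_N=None): straight line of the TCP; attitude=None keeps the orientation; rate is the mean speed in m/s. With contact_N (N) it stops when the force on the tool has changed by that much, and returns True; else False.
- bot.movej(angles): joint-space move.
- bot.move_gripper(opening): finger opening in m; the grip force is fixed at half the most; returns when the fingers have stopped.
- bot.hold(seconds).
- bot.ik(position, orientation): joint angles nearest the present ones, or None.
- bot.camera(name): name is "scene" or "top" or "wrist"; returns a dict with "image" (384x512x3 uint8, red, green, blue), "fx", "fy", "cx", "cy" (pixels), "world_from_camera" (4x4, takes a point from camera to world coordinates). Camera axes: x right, y down, z forward; pixel columns grow to the right and rows downward; lengths in m; the calibration is good to about 2 mm. A picture is of the moment at which its call begins. There is no depth.
A pose or a line that the arm cannot do raises bot.PlanningError and nothing moves.
- bot.sign_off(): hands the job in; it is judged then, once.
Readings, each from a call of its own:
- bot.read_time_s(): time.
- bot.read_joint_pos(): joint angles.
- bot.read_joint_vel(): joint speeds.
- bot.read_joint_torque(): joint torques, N m.
- bot.read_eef_pos(): TCP position.
- bot.read_tcp_rot(): TCP orientation.
- bot.read_ft_force(): force on the tool from outside, world axes, zero at the start.
- bot.read_moment(): the same for the moment, N m.
- bot.read_width(): finger opening in m.
- bot.read_finger_force(): force on a finger pad.
Only numpy, scipy, OpenCV 4.12 (cv2) and the standard library are available. Lean on these libraries where they do the work, as an engineer would, in place of code of your own. Each camera call takes 0.05 s, during which the arm holds its last target. There are 200 camera calls.

## Working session

There is one attempt and no reset: what is moved stays moved. The work goes in short steps, each a Python script; the robot and the scene stay as the last script left them, time stands still between calls to the robot, and variables do not carry over. Pictures are saved under pics/ and viewed, at most 10 in all, crops included, and the job is handed in when it is done.

```bash
mkdir -p pics
cat > h.py <<'E'
from cell import bot
import numpy as np, cv2, pickle
def snap(name,fn):
    c=bot.camera(name); cv2.imwrite('pics/'+fn+'.png',cv2.resize(c['image'][:,:,::-1],None,fx=1.5,fy=1.5,interpolation=cv2.INTER_CUBIC)); pickle.dump(c,open('pics/'+fn+'.pkl','wb')); return c
def pix2w(c,u,v,z):
    T=c['world_from_camera']; d=T[:3,:3]@np.array([(u-c['cx'])/c['fx'],(v-c['cy'])/c['fy'],1]); o=T[:3,3]
    return o+d*(z-o[2])/d[2]
def w2pix(c,p):
    T=c['world_from_camera']; q=T[:3,:3].T@(np.array(p)-T[:3,3]); return np.array([c['fx']*q[0]/q[2]+c['cx'],c['fy']*q[1]/q[2]+c['cy']])
def down(yaw): # tool z down; tool y axis direction at angle yaw from world x... 
    # R = Rz(a) * Rx(pi): tool x=(cos a, sin a), tool y=(sin a,-cos a)
    return [np.cos(yaw/2)*0, np.cos(yaw/2), np.sin(yaw/2), 0.0]
E
python3 - <<'E'
from h import *
for n in ('top','scene'):
    c=snap(n,n+'1'); print(n,c['fx'],c['cx'],c['cy'],c['world_from_camera'].round(3).tolist())
print(bot.read_time_s(),bot.read_tcp_rot(),bot.read_width(),bot.grasp_offset)
E
```

```text
top 444.3013626431494 255.73771848360147 185.9319727035633 [[0.025, -0.985, 0.172, 0.244], [-1.0, -0.023, 0.016, -0.058], [-0.012, -0.172, -0.985, 1.427], [0.0, 0.0, 0.0, 1.0]]
scene 489.49301120203273 256.19108655386964 192.0672758778441 [[0.566, -0.5, 0.655, -0.273], [-0.824, -0.333, 0.458, -0.565], [-0.011, -0.799, -0.601, 0.718], [0.0, 0.0, 0.0, 1.0]]
0.1 [-1.81816992e-04  1.29551349e-01  9.91572352e-01 -8.27805152e-04] 0.08553803205635878 0.0187
```

View pics/top1.png

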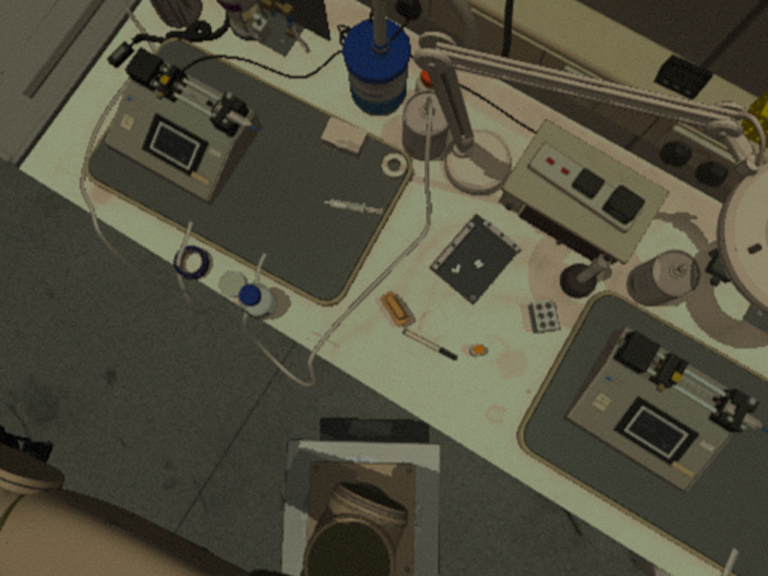

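View pics/scene1.png

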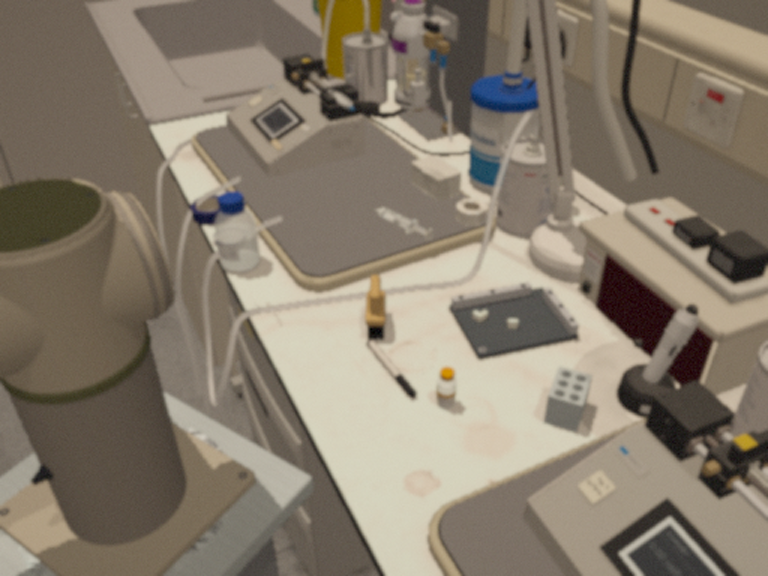

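The top view shows the plate at about (475,258), with its corner at the top (478,217). The brush is at (397,308), the block at (543,317), the vial at (478,350) and the pen at (430,343). The dish is faint, so I'll enlarge the view.

Run:
```python
import cv2,pickle
c=pickle.load(open('pics/top1.pkl','rb')); im=c['image'][:,:,::-1]
x0,y0,x1,y1=240,135,400,255
cv2.imwrite('pics/crop_top.png',cv2.resize(im[y0:y1,x0:x1],None,fx=5,fy=5,interpolation=cv2.INTER_CUBIC))
c=pickle.load(open('pics/scene1.pkl','rb')); im=c['image'][:,:,::-1]
x0,y0,x1,y1=220,170,420,320
cv2.imwrite('pics/crop_sc.png',cv2.resize(im[y0:y1,x0:x1],None,fx=4,fy=4,interpolation=cv2.INTER_CUBIC))
```

```text
(no output)
```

View pics/crop_top.png

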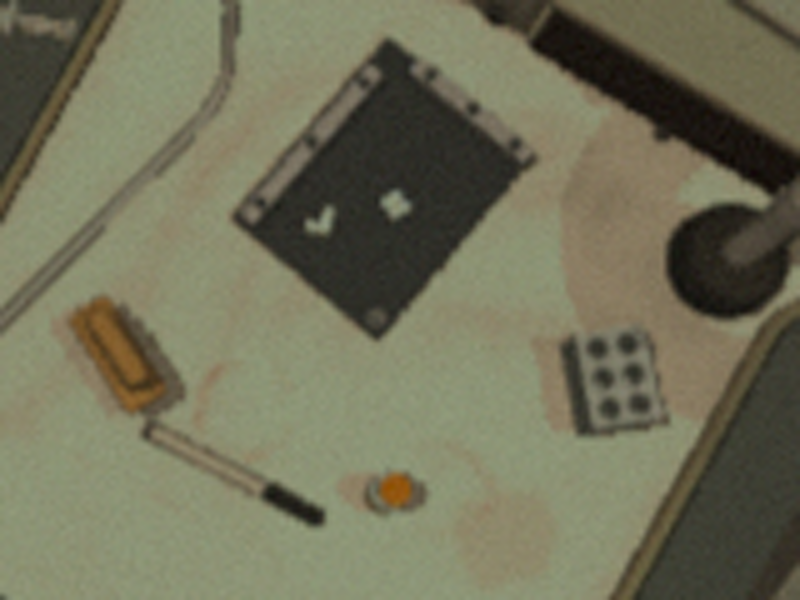

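View pics/crop_sc.png

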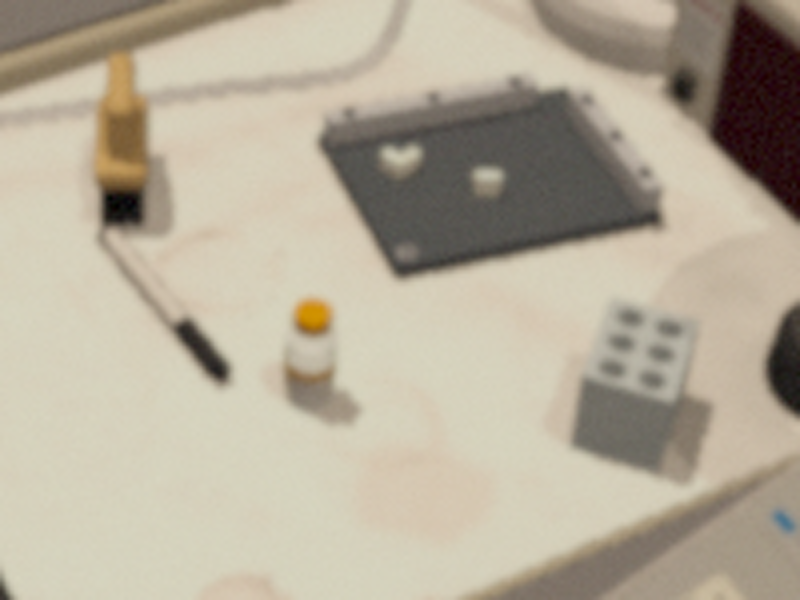

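```bash
cat > fit.py <<'E'
from h import *
from scipy.optimize import least_squares
top=pickle.load(open('pics/top1.pkl','rb')); sc=pickle.load(open('pics/scene1.pkl','rb'))
T=lambda u,v:(top,u/5+240-.4,v/5+135-.4)
S=lambda u,v:(sc,u/4+220-.4,v/4+170-.4)
def fit(obs,x0):
    def f(p):
        r=[]
        for (X,Y,Z),(c,u,v) in obs:
            w=[p[0]+X*np.cos(p[2])-Y*np.sin(p[2]),p[1]+X*np.sin(p[2])+Y*np.cos(p[2]),Z]
            r+=list(w2pix(c,w)-[u,v])
        return r
    s=least_squares(f,x0); return s.x,np.abs(s.fun).max(),np.array(s.fun).reshape(-1,2).round(1).tolist()
m=lambda *a:tuple(np.array(a)/1000)
if __name__=='__main__':
    g=lambda u,v:list(pix2w(*T(u,v),0.01)[:2])
    P=[(m(-80,-62,10),T(377,340)),(m(80,-62,10),T(533,162)),(m(-80,62,10),T(234,215)),
       (m(-80,-62,10),S(402,272)),(m(80,-62,10),S(661,221)),(m(-80,62,10),S(322,143))]
    for sel in (P,P[:3],P[3:]): 
        r=fit(sel,g(384,190)+[-.77]); print('plate',r[0].round(4),r[1:]); 
        if sel is P: pl=r[0]
    B=[(m(30,22,50),T(575,338)),(m(30,-22,50),T(650,330)),(m(-30,-22,50),T(665,425)),(m(-30,22,50),T(587,433)),
       (m(30,22,50),S(612,302)),(m(30,-22,50),S(697,322)),(m(-30,-22,50),S(680,398)),(m(-30,22,50),S(583,372)),(m(-30,22,0),S(575,447)),(m(-30,-22,0),S(662,470))]
    for sel in (B,B[:4],B[4:]): r=fit(sel,g(615,385)+[.1]); print('block',r[0].round(4),r[1:])
    U=[(m(15,37,42),T(68,315)),(m(15,37,42),T(68,315)),(m(15,-37,42),T(165,400))]
    a=np.array
    # brush: board corners in top: far-left, far-right, near-right, near-left
    U=[(m(-15,37,42),T(68,315)),(m(15,37,42),T(105,297)),(m(15,-37,42),T(165,400)),(m(-15,-37,42),T(130,412)),
       (m(-13,-35,0),S(104,222)),(m(13,-35,0),S(142,225))]
    r=fit(U,g(117,356)+[.5]); print('brush',r[0].round(4),r[1:])
    r=fit(U[:4],g(117,356)+[.5]); print('brush',r[0].round(4),r[1:])
    R=np.array([[np.cos(pl[2]),np.sin(pl[2])],[-np.sin(pl[2]),np.cos(pl[2])]])
    for n,t,s in (('a',T(320,221),S(400,160)),('b',T(396,204),S(488,181))):
        for o in (t,s):
            w=pix2w(*o,0.018)[:2]; print(n,w.round(4),(R@(w-pl[:2])).round(4))
    for n,o in (('vial',T(397,490)),):print(n,pix2w(*o,.06).round(3))
    for o in (T(150,430),T(320,518)):print('pen',pix2w(*o,.008).round(3))
E
python3 fit.py
```

```text
plate [ 0.5405 -0.2319 -0.695 ] (np.float64(2.011391887786999), [[0.7, 0.8], [1.1, -0.3], [-0.0, 0.8], [-1.4, 0.2], [1.8, -0.9], [-1.0, -2.0]])
plate [ 0.542  -0.2303 -0.7072] (np.float64(0.7306088832234536), [[-0.2, 0.3], [0.7, -0.4], [-0.6, 0.0]])
plate [ 0.5386 -0.233  -0.6839] (np.float64(1.9839157361687967), [[-0.9, 1.1], [2.0, -0.5], [-1.1, -1.1]])
block [ 0.4174 -0.3717  0.1901] (np.float64(1.5747247706875669), [[-0.0, -0.7], [-1.2, -1.4], [-0.2, -1.5], [1.5, -0.8], [-0.1, -1.3], [1.0, -0.3], [-0.9, 1.3], [-0.0, 1.2], [-1.1, 0.6], [-0.4, 1.6]])
block [ 0.414  -0.3716  0.1244] (np.float64(0.7473483065417668), [[0.5, -0.1], [-0.5, 0.0], [-0.7, 0.1], [0.7, -0.0]])
block [ 0.4191 -0.3712  0.2117] (np.float64(1.780142718073705), [[-0.3, -1.8], [0.9, -1.1], [-0.4, 0.6], [0.4, 0.8], [-0.7, 0.3], [0.1, 0.8]])
brush [ 0.4258 -0.0592 -0.9982] (np.float64(2.013154466711967), [[-0.4, -0.0], [0.3, -1.3], [0.7, -2.0], [-0.5, 0.6], [-1.6, 1.5], [0.5, 0.9]])
brush [ 0.4236 -0.0591 -1.0206] (np.float64(1.3101664953217096), [[-0.2, 0.4], [0.6, -0.7], [0.5, -1.1], [-0.8, 1.3]])
a [ 0.5174 -0.1881] [-0.0458  0.0188]
a [ 0.5158 -0.1881] [-0.047   0.0177]
b [ 0.5297 -0.2371] [-0.0051 -0.0109]
b [ 0.5266 -0.2379] [-0.0069 -0.0136]
vial [ 0.343 -0.232  0.06 ]
pen [ 0.381 -0.081  0.008]
pen [ 0.327 -0.19   0.008]
```

Both views agree on each object's position to within 3–5 mm. A wrist view should sharpen that before I grasp.

Run:
```python
from h import *
bot.move_to([0.47,-0.13,0.33],down(0.56))
c=snap('wrist','w1'); print(c['fx'],c['world_from_camera'].round(3).tolist(),bot.read_eef_pos(),bot.read_joint_pos(),bot.read_time_s())
for p in ([0.5405,-.2319,.01],[.4236,-.0591,.078]): print(w2pix(c,p))
```

```text
289.9647356750075 [[0.533, -0.81, -0.246, 0.533], [-0.846, -0.51, -0.153, -0.091], [-0.002, 0.29, -0.957, 0.472], [0.0, 0.0, 0.0, 1.0]] [ 0.47016279 -0.12938147  0.32985604] [-3.73812401e-01 -1.95200327e-01  1.62915902e+00  1.14533079e-04
  1.70790265e+00  6.35685986e-01] 2.9083
[330.16370731 146.456182  ]
[190.94522923 158.69607114]
```

View pics/w1.png

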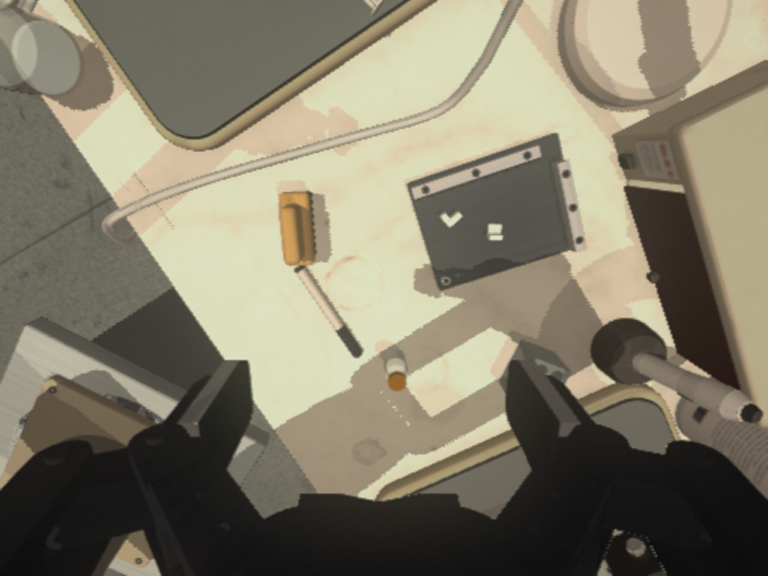

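The brush is at (297,228) and the plate at about (500,215). The scraps are at (451,217) and (495,231). There is a faint clear ring at (355,280) beside the brush, about 58 mm across, and it is the petri dish. I'll enlarge this view to refine the positions.

Run:
```python
import cv2,pickle
c=pickle.load(open('pics/w1.pkl','rb')); im=c['image'][:,:,::-1]
x0,y0,x1,y1=180,80,400,220
im=cv2.resize(im[y0:y1,x0:x1],None,fx=3.6,fy=3.6,interpolation=cv2.INTER_CUBIC)
cv2.imwrite('pics/crop_w1.png',im)
```

```text
(no output)
```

View pics/crop_w1.png

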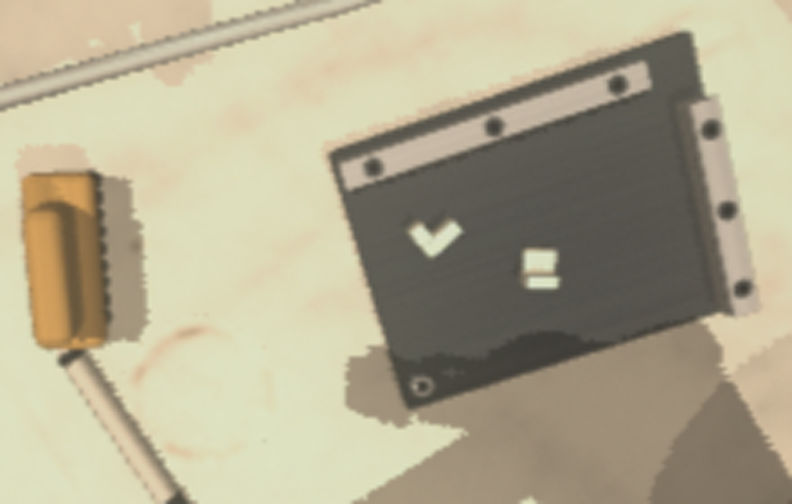

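```bash
cat > fit2.py <<'E'
from fit import *
w=pickle.load(open('pics/w1.pkl','rb'))
W=lambda u,v:(w,u/3.6+180-.4,v/3.6+80-.4)
P=[(m(-80,62,10),W(331,157)),(m(80,62,10),W(691,33)),(m(80,-62,10),W(720,316)),(m(-80,-62,10),W(408,408))]
r=fit(P,[.54,-.23,-.7]);print('plate w',r[0].round(4),r[1:])
PT=[(m(-80,-62,10),T(377,340)),(m(80,-62,10),T(533,162)),(m(-80,62,10),T(234,215))]
r=fit(P+PT,[.54,-.23,-.7]);print('plate w+t',r[0].round(4)); pl=r[0]
U=[(m(-15,37,42),W(22,178)),(m(15,37,42),W(97,172)),(m(15,-37,42),W(106,345))]
r=fit(U,[.4236,-.0591,-1.02]);print('brush w',r[0].round(4),r[1:])
R=np.array([[np.cos(pl[2]),np.sin(pl[2])],[-np.sin(pl[2]),np.cos(pl[2])]])
for n,o,z in (('a',W(435,238),.022),('b',W(541,269),.02)):
    q=pix2w(*o,z)[:2];print(n,q.round(4),(R@(q-pl[:2])).round(4))
print('dish',pix2w(*W(203,393),.008).round(3),[pix2w(*W(203+d,393),.008).round(3)[:2] for d in(-67,67)],'pen',pix2w(*W(72,358),.008).round(3))
print('ridge px pred', [((w2pix(w,[r[0][0]+X*np.cos(r[0][2])-Y*np.sin(r[0][2]),r[0][1]+X*np.sin(r[0][2])+Y*np.cos(r[0][2]),.078])+.4-[180,80])*3.6).round(0) for X,Y in((-.008,.027),(.008,.027),(.008,-.027),(-.008,-.027))])
E
python3 fit2.py
```

```text
plate w [ 0.5412 -0.2281 -0.7122] (np.float64(5.409350680806938), [[-2.1, -1.5], [-0.2, 1.2], [5.4, -0.4], [-3.1, 1.4]])
plate w+t [ 0.5413 -0.2285 -0.7105]
brush w [ 0.4269 -0.0607 -0.9843] (np.float64(1.2183627963940182), [[-0.1, -1.1], [-0.4, 0.0], [0.5, 1.2]])
a [ 0.5166 -0.1885] [-0.0447  0.0142]
b [ 0.5301 -0.2359] [-0.0036 -0.0129]
dish [ 0.4   -0.142  0.008] [array([ 0.383, -0.115]), array([ 0.416, -0.168])] pen [ 0.382 -0.082  0.008]
ridge px pred [array([ 21., 209.]), array([ 64., 208.]), array([ 75., 348.]), array([ 34., 349.])]
```

```bash
cat >> h.py <<'E'
PL=np.array([0.5415,-0.229]); PY=-0.71
def loc(x,y,z):
    c,s=np.cos(PY),np.sin(PY); return [PL[0]+c*x-s*y,PL[1]+s*x+c*y,z]
E
python3 - <<'E'
from h import *
a=-0.995+np.pi/2; b=[0.4262,-0.061]; g=0.048
bot.move_gripper(0.05)
bot.move_to(b+[0.14],down(a))
print(bot.movel(b+[g],rate=0.08,contact_N=6), bot.read_eef_pos(), bot.read_ft_force())
bot.move_gripper(0.0)
print('w',bot.read_width(),bot.read_finger_force(),bot.read_eef_pos(),bot.read_time_s())
E
```

```text
False [ 0.42675626 -0.06115174  0.04862109] [0.27743274 0.40304987 0.32739063]
w 0.015064540247052208 60.74764609336853 [ 0.42643909 -0.06107311  0.04832466] 5.8917
```

Run:
```python
from h import *
bot.movel([0.4262,-0.061,0.13],rate=0.15); print(bot.read_width(), bot.read_ft_force())
q=down(PY+np.pi/2); y=0.002
bot.move_to(loc(.028,y,.13),q)
z=.048+.0115
print(bot.movel(loc(.028,y,z),rate=0.08,contact_N=8),bot.read_eef_pos(),bot.read_ft_force())
bot.movel(loc(-.05,y,z),rate=0.08); print(bot.read_ft_force())
bot.movel(loc(-.092,y,z),rate=0.05); print(bot.read_ft_force(),bot.read_eef_pos(),loc(-.092,y,z))
bot.movel(loc(-.080,y,z+.0),rate=0.1)
bot.movel(loc(-.080,y,.18),rate=0.15)
c=snap('wrist','w2'); c2=snap('top','top2'); print(bot.read_width(),bot.read_time_s())
im=c2['image'][:,:,::-1][135:245,240:400]; A=cv2.resize(im,None,fx=3.6,fy=3.6,interpolation=cv2.INTER_CUBIC)
cv2.imwrite('pics/t2.png',A)
```

```text
0.015159421316508584 [ 0.06132863 -0.40233722 -1.75340957]
True [ 0.56290829 -0.24535164  0.05841619] [-0.415021   -0.94700463  5.54006465]
[-0.18670399 -1.41978479 -1.72962006]
[-0.32074999 -0.35669203 -0.77273701] [ 0.47327373 -0.1676665   0.05968622] [np.float64(0.4730343749509163), np.float64(-0.16751456931403763), 0.0595]
0.015448941162546193 11.775
```

View pics/w2.png

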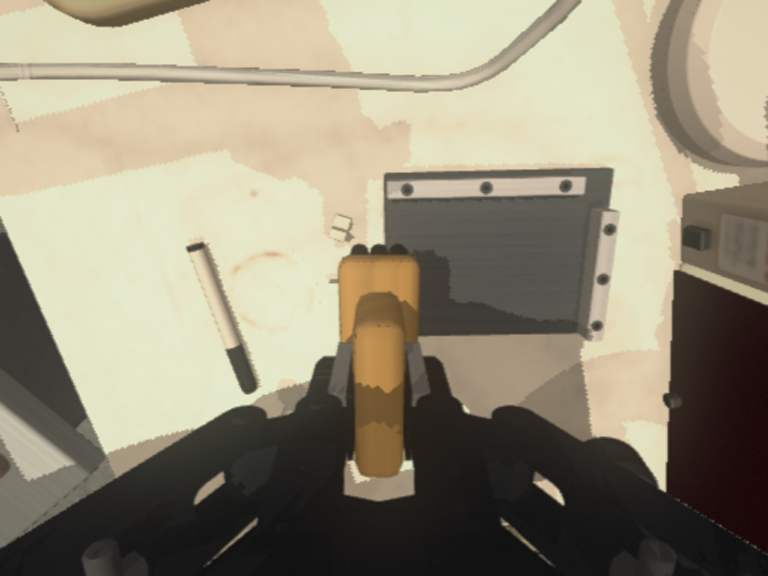

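One scrap lies off the plate at (341,227). The other shows beside the brush at (333,282), and the visible part of the plate is clear. I'll put the brush back where it stood and look again.

Run:
```python
from h import *
q=down(-0.995+np.pi/2)
bot.move_to([0.4262,-0.061,0.13],q)
print(bot.movel([0.4262,-0.061,0.049],rate=0.08,contact_N=8),bot.read_eef_pos(),bot.read_ft_force())
bot.move_gripper(0.045)
bot.movel([0.4262,-0.061,0.16],rate=0.15)
bot.move_gripper(0.085)
bot.move_to([0.46,-0.22,0.26],down(0.4))
c=snap('wrist','w3'); print(bot.read_time_s(),bot.read_ft_force())
cv2.imwrite('pics/w3c.png',cv2.resize(c['image'][40:300,100:460,::-1],None,fx=2.2,fy=2.2,interpolation=cv2.INTER_CUBIC))
```

```text
True [ 0.42519441 -0.06090871  0.04837626] [-0.94283315 -0.7536913   5.0765856 ]
15.9917 [-0.39741196  0.58120636  0.39072448]
```

View pics/w3c.png

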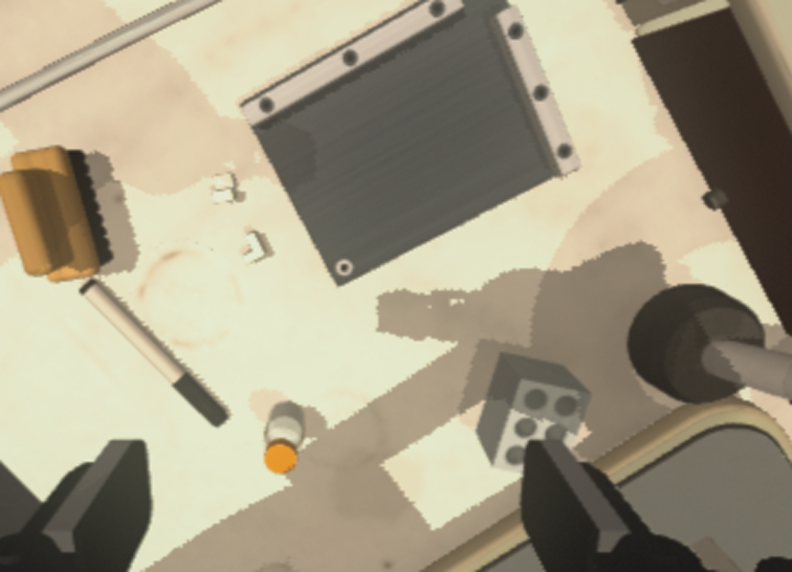

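The plate is clear: both scraps sit on the bench at (224,188) and (256,245), and the brush stands where it was. Next I'll refine the block and plate poses from this view.

Run:
```python
from fit import *
w=pickle.load(open('pics/w3.pkl','rb'))
W=lambda u,v:(w,u/2.2+100-.3,v/2.2+40-.3)
B=[(m(30,22,50),W(528,378)),(m(30,-22,50),W(590,393)),(m(-30,22,50),W(493,465)),(m(30,22,0),W(503,352)),(m(-30,22,0),W(477,428))]
for s in (B,B[:3],B[:4]): r=fit(s,[.416,-.3715,.15]);print('block',r[0].round(4),r[1:])
P=[(m(-80,-62,10),W(339,286)),(m(-78,62,28),W(241,104)),(m(-78,50,28),W(258,127)),(m(53,50,28),W(463,12)),(m(66,-60,28),W(560,178)),(m(78,-60,28),W(580,166)),(m(66,35,28),W(497,14)),(m(80,-62,10),W(563,178))]
r=fit(P[:-1],[.54,-.23,-.7]);print('plate',r[0].round(4),r[1:])
print('rings',pix2w(*W(190,297),.01).round(3),pix2w(*W(340,430),.01).round(3))
```

```text
block [ 0.4192 -0.3721  0.1588] (np.float64(2.1988985818400693), [[-1.7, -0.4], [2.2, 0.4], [-0.1, 0.3], [0.1, -1.0], [-0.5, 0.8]])
block [ 0.4192 -0.3719  0.1549] (np.float64(2.1046205235001594), [[-1.8, -0.5], [2.1, 0.4], [-0.3, 0.2]])
block [ 0.4189 -0.3721  0.1579] (np.float64(2.079655652624865), [[-1.8, -0.2], [2.1, 0.6], [-0.3, 0.5], [-0.0, -0.8]])
plate [ 0.5428 -0.2318 -0.6825] (np.float64(4.146428633191107), [[0.4, 2.6], [-1.1, 0.3], [-3.9, -1.0], [0.2, -4.1], [2.2, 0.7], [2.1, 1.5], [0.3, 1.7]])
rings [ 0.401 -0.144  0.01 ] [ 0.354 -0.267  0.01 ]
```

```bash
cat > yaw.py <<'E'
from fit import *
# refine each predicted plate edge by subpixel gradient peak along normals, full-res images
def refine(img,c,pose,L0,L1,n=60,half=4):
    g=cv2.GaussianBlur(cv2.cvtColor(img,cv2.COLOR_RGB2GRAY).astype(np.float32),(0,0),.8)
    cp,sp=np.cos(pose[2]),np.sin(pose[2]); A=lambda q:[pose[0]+cp*q[0]-sp*q[1],pose[1]+sp*q[0]+cp*q[1],q[2]]
    L0,L1=np.array(L0)/1e3,np.array(L1)/1e3; pts=[];Ls=[]
    e=w2pix(c,A(L1))-w2pix(c,A(L0)); nn=np.array([-e[1],e[0]])/np.hypot(*e)
    t=np.arange(-half,half+.01,.25)
    for s in np.linspace(.06,.94,n):
        p=w2pix(c,A(L0+(L1-L0)*s)); q=(p+t[:,None]*nn).astype(np.float32)
        pr=cv2.remap(g,q[None,:,0],q[None,:,1],cv2.INTER_LINEAR)[0]; d=np.abs(np.gradient(pr)); k=d.argmax()
        if d[k]>1.5: pts.append(p+t[k]*nn)
    pts=np.array(pts,np.float32); vx,vy,x,y=cv2.fitLine(pts,cv2.DIST_HUBER,0,.5,.01).ravel()
    z=L0[2]; a=pix2w(c,x-30*vx,y-30*vy,z); b=pix2w(c,x+30*vx,y+30*vy,z); d=(b-a)[:2]; d=d*np.sign(d@(np.array(A(L1))-A(L0))[:2]); 
    ang=np.arctan2(d[1],d[0])-np.arctan2((L1-L0)[1],(L1-L0)[0]); ang=(ang+np.pi)%(2*np.pi)-np.pi
    M=pix2w(c,x,y,z)[:2]; P0=np.array(A(L0))[:2]; nw=np.array([-d[1],d[0]])/np.hypot(*d)
    r=np.abs((pts-[x,y])@np.array([-vy,vx]))
    return len(pts),round(float(np.median(r)),2),round(float(ang),4),(nw@(M-P0)*1e3).round(1)
if __name__=='__main__':
  pose=[.5418,-.2298,-.70]
  E={'-x':((-80,62,10),(-80,-62,10)),'-y':((-80,-62,10),(70,-62,10)),'side out':((-78,62,28),(53,62,28)),'side in':((-78,50,28),(53,50,28)),'side in46':((-78,50,28),(53,50,28)),'far in':((66,35,28),(66,-60,28)),'far out':((78,35,28),(78,-60,28))}
  for f in ('top1','w1','w2','w3'):
    c=pickle.load(open(f'pics/{f}.pkl','rb'))
    for k,(a,b) in E.items():
        try: print(f,k,refine(c['image'],c,pose,a,b))
        except Exception as ex: print(f,k,'fail')
E
python3 yaw.py
```

```text
top1 -x (60, 0.11, -0.69, np.float64(-1.6))
top1 -y (60, 0.14, -0.6838, np.float64(-1.0))
top1 side out (60, 0.89, -0.714, np.float64(0.0))
top1 side in (60, 0.55, -0.7043, np.float64(-1.3))
top1 side in46 (60, 0.55, -0.7043, np.float64(-1.3))
top1 far in (60, 0.65, -0.7254, np.float64(3.1))
top1 far out (60, 0.88, -0.6944, np.float64(-8.9))
w1 -x (60, 0.23, -0.6882, np.float64(0.5))
w1 -y (60, 0.2, -0.6865, np.float64(1.5))
w1 side out (60, 0.19, -0.6862, np.float64(3.0))
w1 side in (60, 0.21, -0.6864, np.float64(-2.8))
w1 side in46 (60, 0.21, -0.6864, np.float64(-2.8))
w1 far in (60, 0.29, -0.6921, np.float64(1.8))
w1 far out (60, 0.38, -0.683, np.float64(0.7))
w2 -x (26, 0.11, -0.6949, np.float64(1.1))
w2 -y (52, 0.2, -0.6921, np.float64(1.8))
w2 side out (60, 0.3, -0.684, np.float64(1.5))
w2 side in (60, 0.18, -0.6875, np.float64(-3.0))
w2 side in46 (60, 0.18, -0.6875, np.float64(-3.0))
w2 far in (60, 0.25, -0.6808, np.float64(1.1))
w2 far out (60, 0.31, -0.681, np.float64(0.5))
w3 -x (59, 0.15, -0.6856, np.float64(1.0))
w3 -y (60, 0.19, -0.6863, np.float64(0.9))
w3 side out (60, 0.13, -0.6875, np.float64(-1.2))
w3 side in (60, 0.14, -0.6853, np.float64(-3.4))
w3 side in46 (60, 0.14, -0.6853, np.float64(-3.4))
w3 far in (60, 0.15, -0.6838, np.float64(1.2))
w3 far out (60, 0.4, -0.6755, np.float64(0.5))
```

Plate yaw comes out at −0.687 across all the images. Next is grasping the block.

```bash
sed -i 's/^PL=.*/PL=np.array([0.5433,-0.2295]); PY=-0.687/' h.py
cat >> h.py <<'E'
def F():
    f=np.array(bot.read_ft_force()); c,s=np.cos(PY),np.sin(PY); return np.array([c*f[0]+s*f[1],-s*f[0]+c*f[1],f[2]]).round(1)
def L():
    p=np.array(bot.read_eef_pos()); d=p[:2]-PL; c,s=np.cos(PY),np.sin(PY); return np.array([c*d[0]+s*d[1],-s*d[0]+c*d[1],p[2]]).round(4)
E
python3 - <<'E'
from h import *
b=[.4185,-.372]; g=.021
bot.move_to(b+[.13],down(.155))
print(bot.movel(b+[g],rate=.1,contact_N=6),bot.read_eef_pos(),F())
bot.move_gripper(0.0)
print('w',bot.read_width(),bot.read_finger_force(),bot.read_eef_pos(),F())
bot.movel(b+[.12],rate=.15); bot.hold(.2); print('lift',bot.read_width(),F(),bot.read_moment())
bot.move_to(loc(.034,.006,.12),down(PY+np.pi/2))
bot.movel(loc(.034,.006,g+.016),rate=.12); bot.hold(.2); print(L(),F())
print(bot.movel(loc(.034,.006,g+.006),rate=.03,contact_N=6),L(),F(),bot.read_moment(),bot.read_time_s())
E
```

```text
False [ 0.4190335  -0.37256842  0.02189909] [0.  0.2 0.7]
w 0.043040578013378655 62.84970045089722 [ 0.41899606 -0.3724415   0.02173703] [-0.  -0.5  5.6]
lift 0.04309959360526891 [-0.5 -0.2 -2.3] [-0.01602875 -0.01741969 -0.04260911]
[0.0349 0.0062 0.0383] [ 0.4 -0.6 -2.5]
True [0.0351 0.0063 0.0316] [-1.3 -0.2  5.6] [-0.02627295  0.16674029  0.06230063] 21.7
```

Run:
```python
from h import *
z=.0312
print('x',bot.movel(loc(.060,.006,z),rate=.02,contact_N=8),L(),F(),bot.read_moment().round(3))
x=L()[0]
print('y',bot.movel(loc(x,.034,z),rate=.02,contact_N=8),L(),F(),bot.read_moment().round(3))
bot.hold(.3); print(L(),F(),bot.read_moment().round(3),bot.read_tcp_rot(),bot.read_width(),bot.read_time_s())
```

```text
x True [0.0352 0.0062 0.0317] [-0.7  0.1  4.5] [-0.002  0.069  0.003]
y True [0.0356 0.0169 0.0317] [ 0.3 -1.4  4.7] [-0.251  0.083  0.021]
[0.0356 0.017  0.0317] [ 0.3 -1.6  4.6] [-0.161  0.057 -0.016] [ 3.95649640e-04  9.04019725e-01  4.27489827e-01 -7.91986802e-04] 0.043007465921474565 23.0667
```

```bash
cat >> h.py <<'E'
def push(axis,start,z,lim,n=25,step=.001):
    p=list(start)
    for i in range(n):
        p[axis]+=step; bot.movel(loc(p[0],p[1],z),rate=.03); f=F()
        if abs(f[axis])>lim: break
    print('xy'[axis],i,np.round(p,4),L(),f,bot.read_moment().round(3),bot.read_time_s()); return p
E
python3 - <<'E'
from h import *
p=push(0,L()[:2],.0310,7)
p=push(1,p,.0310,7)
E
```

```text
x 0 [0.0366 0.017 ] [0.0358 0.0169 0.0317] [-8.8 -3.5 13.8] [0.565 1.262 0.033] 23.3167
y 1 [0.0366 0.019 ] [0.0358 0.0171 0.0317] [ -8.8 -11.4  16. ] [-0.417  2.286  0.035] 23.8167
```

Run:
```python
from h import *
p=[.0356,.0165]
bot.movel(loc(*p,.0316),rate=.03); print(L(),F())
for zz in (.0316,.0318):
    p=[.0356,.0165]
    for i in range(4):
        p[0]+=.001; bot.movel(loc(*p,zz),rate=.03); print(zz,np.round(p,4),L(),F(),bot.read_moment().round(2))
        if abs(F()[0])>14: break
c=snap('wrist','w4'); cv2.imwrite('pics/w4c.png',cv2.resize(c['image'][60:330,100:460,::-1],None,fx=2.2,fy=2.2,interpolation=cv2.INTER_CUBIC))
```

```text
[0.0353 0.0159 0.0317] [-3.4 -5.   7.6]
0.0316 [0.0366 0.0165] [0.0362 0.0162 0.0318] [-4.5 -3.9  8.5] [0.   0.89 0.01]
0.0316 [0.0376 0.0165] [0.037  0.0165 0.0317] [-4.5 -2.6  8.7] [0.22 0.9  0.01]
0.0316 [0.0386 0.0165] [0.0379 0.0167 0.0317] [-6.6 -1.8  7.8] [0.37 0.9  0.06]
0.0316 [0.0396 0.0165] [0.0388 0.0168 0.0317] [-6.6 -1.8  8.8] [ 0.49  0.91 -0.01]
0.0318 [0.0366 0.0165] [0.0364 0.0168 0.0317] [-1.6  0.3  3.6] [0.17 0.13 0.01]
0.0318 [0.0376 0.0165] [0.037  0.0168 0.0317] [-4.  -0.2  5.8] [0.54 0.51 0.01]
0.0318 [0.0386 0.0165] [0.0379 0.0168 0.0317] [-4.8  0.4  6.2] [ 0.53  0.54 -0.04]
0.0318 [0.0396 0.0165] [0.0389 0.0168 0.0317] [-5.5 -0.2  5.3] [0.56 0.59 0.02]
```

View pics/w4c.png

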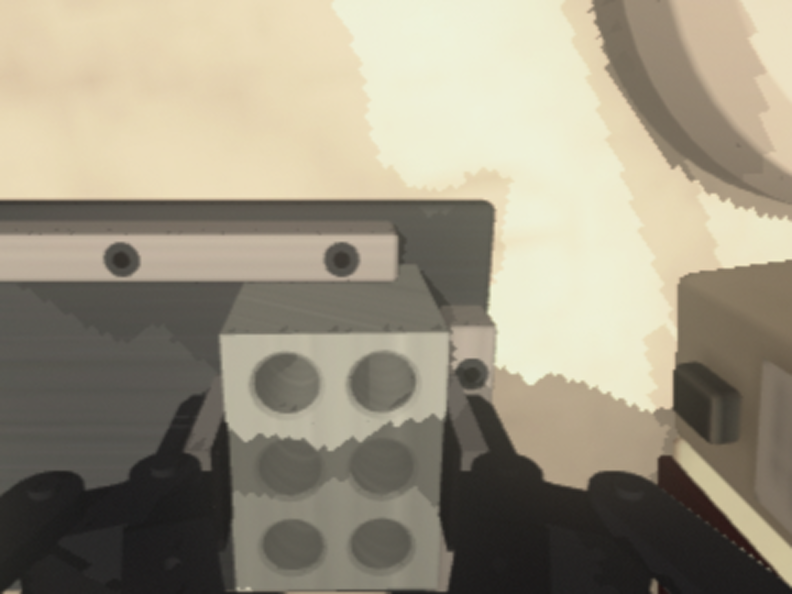

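The block is flat on the plate and nearly touching the side fence, with a few mm still to go to the far fence. I'll keep sliding it in.

Run:
```python
from h import *
p=push(0,[.0396,.0160],.0318,13,n=12)
p=push(1,p,.0318,13,n=12)
bot.hold(.3); print(L(),F(),bot.read_moment().round(3),bot.read_tcp_rot())
```

```text
x 7 [0.0476 0.016 ] [0.0449 0.0163 0.0318] [-16.3  -1.5  15.7] [ 1.604  2.11  -0.126] 28.1167
y 3 [0.0476 0.02  ] [0.0449 0.0167 0.0318] [-16.9 -15.6  19.8] [-0.005  3.879 -0.295] 29.1167
[0.045  0.0167 0.0319] [-18.1 -15.2  19.3] [-0.041  3.845 -0.262] [-0.00213449  0.90422635  0.42701901 -0.00499164]
```

```bash
cat >> h.py <<'E'
from scipy.spatial.transform import Rotation as Ro
def tilt():
    q=bot.read_tcp_rot(); R=Ro.from_quat([q[1],q[2],q[3],q[0]]); Q=Ro.from_quat([*down(PY+np.pi/2)[1:],0])
    v=(R*Q.inv()).as_rotvec(); c,s=np.cos(PY),np.sin(PY); return (np.array([c*v[0]+s*v[1],-s*v[0]+c*v[1],v[2]])*1e3).round(1) # mrad, plate axes
E
python3 - <<'E'
from h import *
print(tilt(),L(),F(),bot.read_width(),bot.read_time_s())
E
```

```text
[-7.2  8.1 -1.4] [0.045  0.0167 0.0319] [-18.1 -15.2  19.3] 0.04308095086374267 29.4167
```

Run:
```python
from h import *
c,s=np.cos(PY),np.sin(PY); Q=Ro.from_quat([*down(PY+np.pi/2)[1:],0]); cmd=np.zeros(3)
for i in range(3):
    cmd-=tilt()/1e3*.9
    v=[c*cmd[0]-s*cmd[1],s*cmd[0]+c*cmd[1],cmd[2]]; q=(Ro.from_rotvec(v)*Q).as_quat()
    bot.movel(loc(.0476,.020,.0318),[q[3],*q[:3]],rate=.03); bot.hold(.3)
    print(cmd.round(4),tilt(),L(),F(),bot.read_moment().round(2),bot.read_time_s())
C=snap('wrist','w5'); cv2.imwrite('pics/w5c.png',cv2.resize(C['image'][100:330,180:380,::-1],None,fx=2.6,fy=2.6,interpolation=cv2.INTER_CUBIC))
C=snap('top','top5');A=cv2.imread('pics/w5c.png');B=cv2.resize(C['image'][135:255,260:400,::-1],(0,0),fx=2,fy=2,interpolation=cv2.INTER_CUBIC)
S=snap('scene','sc5')['image'][165:320,230:430,::-1]; S=cv2.resize(S,(280,217))
o=np.zeros((600,800,3),np.uint8); o[:A.shape[0],:520]=A[:,:520]; o[:240,520:800]=B; o[240:457,520:800]=S; cv2.imwrite('pics/fin.png',o)
```

```text
[ 0.0065 -0.0073  0.0013] [ 1.6 -0.5  0.2] [0.0449 0.0169 0.0317] [-18.4 -15.   19.1] [-0.24  3.82 -0.5 ] 29.9667
[ 0.005  -0.0068  0.0011] [ 0.2 -0.1 -0.1] [0.0449 0.0168 0.0317] [-16.9 -15.4  19. ] [-0.19  3.87 -0.48] 30.5167
[ 0.0049 -0.0068  0.0012] [ 0.1  0.  -0.1] [0.0449 0.0169 0.0317] [-17.9 -13.5  19.1] [-0.14  3.83 -0.5 ] 31.0667
```

View pics/fin.png

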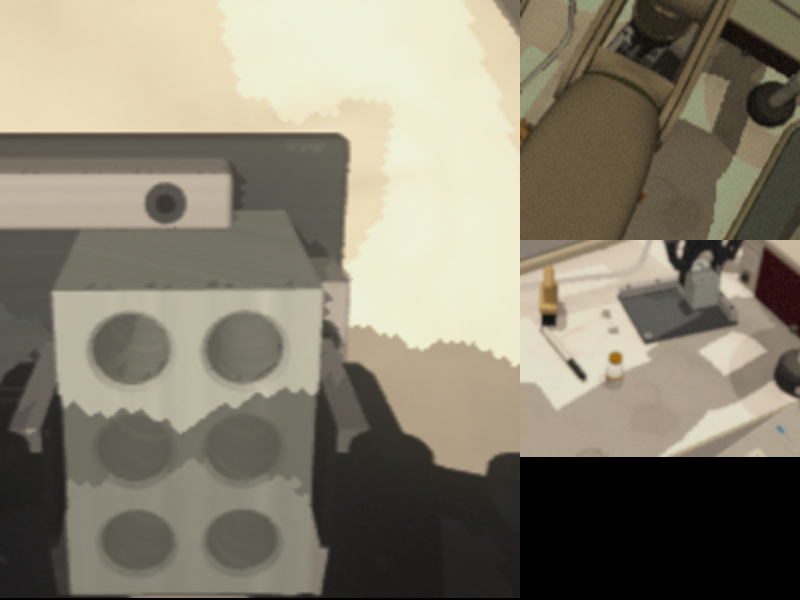

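Both faces look parallel to the fences. Friction could account for part of the y force, though, so I'll unload z and x and push along y alone to confirm contact, then reload.

Run:
```python
from h import *
c,s=np.cos(PY),np.sin(PY); Q=Ro.from_quat([*down(PY+np.pi/2)[1:],0])
def go(x,y,z,cmd=(.0049,-.0068,.0012)):
    v=[c*cmd[0]-s*cmd[1],s*cmd[0]+c*cmd[1],cmd[2]]; q=(Ro.from_rotvec(v)*Q).as_quat()
    bot.movel(loc(x,y,z),[q[3],*q[:3]],rate=.03); bot.hold(.15)
    print(np.round([x,y,z],4),L(),F(),tilt(),bot.read_moment().round(2))
go(.0452,.0175,.0319,(.001,-.001,0))
for y in (.019,.0205,.022): go(.0452,y,.0319,(.004,-.001,0))
print('x');go(.0465,.0205,.0319,(.004,-.004,0)); go(.048,.0205,.0319,(.005,-.0065,.001)); go(.049,.0215,.0318,(.006,-.008,.001))
print(bot.read_time_s(),bot.read_width())
```

```text
[0.0452 0.0175 0.0319] [0.0448 0.0168 0.0317] [-4.5 -5.4  6.3] [-0.2  0.2 -0.2] [-0.25  1.24 -0.21]
[0.0452 0.019  0.0319] [0.0448 0.0172 0.0317] [ -6.1 -10.4   7.3] [ 1.2  0.5 -0.4] [-0.87  1.8  -0.16]
[0.0452 0.0205 0.0319] [0.0448 0.0173 0.0318] [ -6.2 -17.    8.6] [-0.7  0.8 -0.7] [-1.53  2.5  -0.16]
[0.0452 0.022  0.0319] [0.0448 0.0174 0.0318] [ -7.6 -21.2  13.1] [-2.6  1.3 -1.1] [-2.17  3.3  -0.08]
x
[0.0465 0.0205 0.0319] [0.0449 0.0172 0.0317] [-12.8 -17.2  15. ] [-1.   0.6 -0.7] [-0.84  3.43 -0.12]
[0.048  0.0205 0.0319] [0.0449 0.0172 0.0317] [-20.5 -18.5  21. ] [-0.3  1.2  0.3] [-0.07  4.51 -0.23]
[0.049  0.0215 0.0318] [0.045  0.0173 0.0317] [-26.9 -22.   28.1] [-0.8  2.   0.2] [ 0.08  5.82 -0.26]
34.0333 0.043170356133805605
```

Run:
```python
from h import *
bot.hold(.3); print(L(),F(),tilt()); print(bot.sign_off())
```

```text
[0.0449 0.0173 0.0317] [-26.2 -22.5  27.6] [-0.9  2.   0.1]
the job is handed in; nothing more can be done
None
```

I brushed both scraps off the plate, stood the brush back on the bench, and handed in at about 34 s of robot time with the block held flat in the corner, pressed at about 26 N on the far fence and 22 N on the side fence.

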